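# Sort the incoming specimens into their colour-coded department trays

### The job

Sort the four waiting specimens at the processing bench: put the urine cup, the culture bottle, the sputum pot and the slide mailer each fully down inside the tray that matches the colour of its lid or case. Keep them upright (the mailer flat, label up) and set them down gently, without dropping them. Leave the rack of purple-capped tubes and the amber bottle with the white cap where they stand.

Things in the scene. Friction and masses are not known exactly. Their poses are not given: they have to be found in the camera images.
- urine_cup: Urine specimen cup: frosted white body with a wide YELLOW screw lid and a paper label. Loose, about 90 g, standing upright. 69 mm high; lid 56 mm across, from 56 to 69 mm up; body below tapers from 51 to 46 mm across at the foot. Grip it across the lid. Origin: centre of its underside; z up along its axis.
- culture_bottle: Blood-culture bottle: brown glass with a white label, a green band and a GREEN cap (slimmer than the amber bottle with the white cap). Loose, about 120 g, standing upright. 112 mm high; straight body 36 mm across up to 78 mm, then a shoulder and neck; cap 27 mm across, from 96 to 112 mm up. Grip the body high, 55 to 75 mm up. Origin: centre of its underside; z up along its axis.
- sputum_pot: Slim sputum pot: frosted white with a paper label and a RED screw cap. Loose, about 50 g, standing upright. 90 mm high; body 28 mm across up to 72 mm, cap 31 mm across above that. Origin: centre of its underside; z up along its axis.
- slide_mailer: Flat BLUE plastic microscope-slide mailer with a white label on top. Loose, about 60 g, lying flat. 86 mm long (its x), 32 mm wide (its y), 26 mm high. Grip it across its 32 mm width. Origin: centre of its underside; z up.
- yellow_tray: Low open YELLOW square tray, inside 80 by 80 mm, for the urine cup. Fixed to the bench. Floor 3 mm thick, so a thing in it stands 3 mm above the bench; walls 3 mm thick, rim 24 mm above the bench. Origin: centre of its underside, on the bench; x and y along its sides, z up.
- green_tray: Low open GREEN square tray, inside 62 by 62 mm, for the culture bottle. Fixed to the bench. Floor 3 mm thick, so a thing in it stands 3 mm above the bench; walls 3 mm thick, rim 24 mm above the bench. Origin: centre of its underside, on the bench; x and y along its sides, z up.
- red_tray: Low open RED square tray, inside 56 by 56 mm, for the sputum pot. Fixed to the bench. Floor 3 mm thick, so a thing in it stands 3 mm above the bench; walls 3 mm thick, rim 24 mm above the bench. Origin: centre of its underside, on the bench; x and y along its sides, z up.
- blue_tray: Low open BLUE oblong tray, inside 112 mm (its x) by 58 mm (its y), for the slide mailer, which lies along its length. Fixed to the bench. Floor 3 mm thick, so a thing in it stands 3 mm above the bench; walls 3 mm thick, rim 12 mm above the bench. Origin: centre of its underside, on the bench; x and y along its sides, z up.
- tube_rack: Bystander: black rack with eight purple-capped blood tubes, loose, about 0.4 kg; 46 mm (its x) by 112 mm (its y), 80 mm high over the caps. Origin: centre of its underside. To be left alone.
- amber_bottle: Bystander: brown bottle with a white cap and white label, loose, 54 mm across, 105 mm high. Origin: centre of its underside. To be left alone. Small fixed things under 50 mm high (label roll, oil dropper, coverslip box, marker, forceps) also stand between, clear of specimens and trays; taller equipment is over 0.6 m off to either side or beyond 0.78 m ahead.
Mind the look-alikes: they are no part of the job. Leave any blue look-alike of the red_tray alone.

How it is judged:
By the outcome, as a careful person would: the job done as asked, in the order asked, and still so for the second after the job is handed in, with the robot touching nothing.
It also fails if it takes over 106 s, if anything falls off the work surface, if the arm or the gripper's body presses on something with over 40 N, if the wrist force passes 120 N, or if a joint passes its speed limit or range.

### The arm

A 6-joint arm with a two-finger parallel gripper is mounted at the origin on the work surface. World frame = base frame: x ahead of the robot, y to its left, z up, the work surface at z = 0. Lengths are in m, angles in degrees, forces in N, time in s.
With the tool pointing down it reaches from about 0.375 to 0.9 m from the base axis. Payload 3.1 kg.
Tool frame: the origin (TCP) lies midway between the tips of the shut fingers; the grasp point (between the pads) lies 19 mm behind it; z points along the fingers, y is the line along which they close (so a half turn about z gives the same grasp; the last joint's range is limited). The gripper opens to 87 mm and grips with 3 to 60 N. Pads are 19 mm wide; open, the fingers measure 117 mm over their backs; the gripper's body (75 mm by 190 mm) begins 51 mm behind the grasp point.
Start: joints at [-74.513, 30.224, 82.088, -0, 67.689, -10.227], TCP at [0.271, -0.563, 0.223] pointing down, gripper open.
Joint ranges: [-176.69, 176.69], [-43.24, 126.21], [12.49, 139.97], [-82, 262], [0, 151.66], [-163.58, 163.58]. Speed limits (degrees/s): [159.86, 159.86, 180, 180, 180, 180].

### API

Orientations are given as a 3x3 rotation matrix whose columns are the frame's x, y, z axes.
In Python, from rig import read_state, optics, bot gives the robot as it stands. The module is installed in compiled form; this text tells all that it offers.
- The arm moves only by the tool send_rows, never from a script. Its argument "commands" is a list of rows, each a list of 7 numbers: the turn, a rotation vector about the tool's x, y, z in units of 5 degrees (1.0 is 5 degrees), then the shift along the tool's x, y, z in units of 30 mm (1.0 is 30 mm), then the opening, from 0 (shut) to 1 (fully open). In form: [[rx, ry, rz, tx, ty, tz, gripper], ...]. A call has 1 to 20 rows; each row is the pose to reach, as a shift and turn from the pose commanded when the call began, along the tool's axes at that moment; what a row does not reach only later rows make up. A row lasts 1/12 s, in which the tool goes at most 41.7 mm and 7.16 degrees, less where a joint would pass 70% of its speed; a pose out of reach is approached as far as the arm can. A call with a gripper value outside its range is refused whole. The fingers move at their own pace and stop on an object; the grip force is fixed at half the most. Time passes only in rows, so rows that repeat a pose let the fingers close. It gives the time, the measured TCP pose, the force, the opening and the grip force at its end, in the units of the state.
- read_state(): the state, without advancing time (a new reading comes with each control period).
- optics.capture(name): name is "scene" or "top"; returns a dict with "image" (384x512x3 uint8, blue, green, red), "intrinsics" (3x3 intrinsics, pixels), "extrinsics" (4x4, takes a point from world to camera coordinates). Camera axes: x right, y down, z forward; pixel columns grow to the right and rows downward; lengths in m; the calibration is good to about 2 mm. A picture is of the moment at which its call begins. There is no depth.
- bot.hand_in(): hands the job in; it is judged then, once.
The state is a dict: "time_s": time; "joint_positions": joint angles; "qvel": joint speeds; "tau": joint torques, N m; "position": TCP position; "tcp_rot": TCP orientation; "force": force on the tool from outside, world axes, zero at the start; "moment": the same for the moment, N m; "opening": opening from 0.0 (shut) to 1.0 (fully open); "grasp_force": force on a finger pad.
Only numpy, scipy, OpenCV 4.12 (cv2) and the standard library are available. Lean on these libraries where they do the work, as an engineer would, in place of code of your own. Each camera call takes 0.05 s, during which the arm holds its last target. There are 200 camera calls.

## Working session

There is one attempt and no reset: what is moved stays moved. The work goes in short steps, Python scripts to look and compute and a tool call to move; the robot and the scene stay as the last step left them, time stands still between calls to the robot, and variables do not carry over. Pictures are saved under pics/ and viewed, at most 14 in all, crops included, and the job is handed in when it is done.

Besides the shell and the picture viewer there is one more tool, called after "Request:" by a JSON object that holds its "method" and its "body", one argument or row to a line. send_rows: Moves the arm, as the interface text tells. Its arguments: {"type":"object","properties":{"commands":{"type":"array","items":{"type":"array","items":{"type":"number"}}}},"required":["commands"]}

```bash
mkdir -p pics; python3 - <<'E'
from rig import read_state, optics, bot
import cv2, numpy as np
for n in("top","scene"):
    c=optics.capture(n); cv2.imwrite(f"pics/{n}0.png",cv2.resize(c["image"],(800,600),interpolation=cv2.INTER_CUBIC)); cv2.imwrite(f"raw_{n}.png",c["image"])
    print(n,c["intrinsics"].round(2).tolist(),c["extrinsics"].round(4).tolist())
s=read_state(); print(s["time_s"],s["position"],s["tcp_rot"],s["opening"])
E
```

```text
top [[452.6, 0.0, 260.46], [0.0, 452.6, 196.24], [0.0, 0.0, 1.0]] [[0.011, -0.9999, 0.0015, 0.0054], [-0.996, -0.0111, -0.0885, 0.5368], [0.0885, -0.0005, -0.9961, 1.4281], [0.0, 0.0, 0.0, 1.0]]
scene [[463.15, 0.0, 255.71], [0.0, 463.15, 189.71], [0.0, 0.0, 1.0]] [[-0.3112, 0.9504, 0.0033, 0.1851], [0.751, 0.248, -0.6119, -0.3792], [-0.5823, -0.1879, -0.7909, 1.7346], [0.0, 0.0, 0.0, 1.0]]
0.1 [ 0.27100614 -0.56246553  0.22169766] [[ 9.00972974e-01  4.33874907e-01 -5.15862493e-04]
 [ 4.33875090e-01 -9.00971186e-01  1.82437183e-03]
 [ 3.26771914e-04 -1.86752960e-03 -9.99998203e-01]] 0.9972948466380477
```

View pics/top0.png

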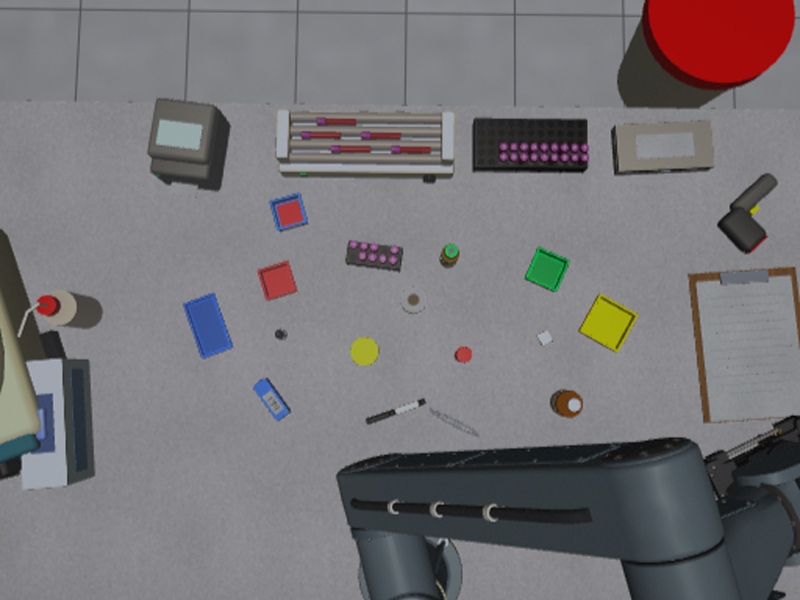

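View pics/scene0.png

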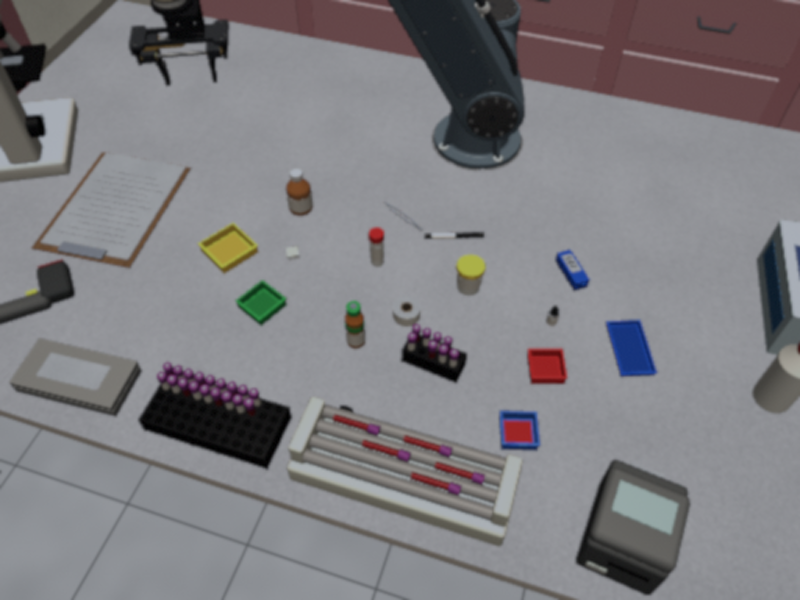

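The top view at (277,281) shows the all-red tray. At (289,212) is a blue-walled look-alike with a red insert, which I'll leave alone. The specimens are the yellow lid (364,351), green cap (451,251), red cap (463,354) and mailer (271,399). The amber white-capped bottle is at (567,403). I'll measure them and confirm with a crop.

```bash
cat > h.py <<'E'
import numpy as np, cv2
from scipy.spatial.transform import Rotation as R
from rig import read_state, optics
def ray(c,uv,z):
    K,E=c["intrinsics"],c["extrinsics"]; o=-E[:3,:3].T@E[:3,3]
    d=E[:3,:3].T@np.linalg.inv(K)@np.array([uv[0],uv[1],1.]); return o+d*(z-o[2])/d[2]
HUE=dict(yellow=(22,38),green=(45,85),red=None,blue=(105,130))
def blobs(im,col,amin=20):
    h=cv2.cvtColor(im,cv2.COLOR_BGR2HSV); H=h[...,0]; s=(h[...,1]>130)&(h[...,2]>60)
    m=s&((H<6)|(H>174)) if col=="red" else s&(H>=HUE[col][0])&(H<=HUE[col][1])
    n,l,st,ce=cv2.connectedComponentsWithStats(m.astype(np.uint8))
    return [(st[i,4],ce[i],cv2.findContours((l==i).astype(np.uint8),cv2.RETR_EXTERNAL,cv2.CHAIN_APPROX_NONE)[0][0]) for i in range(1,n) if st[i,4]>=amin]
def go(p,yaw=None):
    """row numbers to put TCP at p, tool vertical, closing line (tool y) at world yaw deg (mod 180)"""
    s=read_state(); Rc=np.array(s["tcp_rot"]); 
    y=np.degrees(np.arctan2(Rc[1,1],Rc[0,1])); d=0 if yaw is None else (yaw-y+90)%180-90
    a=np.radians(y+d); Y=np.array([np.cos(a),np.sin(a),0]); Z=np.array([0,0,-1.]); T=np.c_[np.cross(Y,Z),Y,Z]
    rv=np.degrees(R.from_matrix(Rc.T@T).as_rotvec())/5; t=Rc.T@(np.array(p)-s["position"])/.03
    print("row",rv.round(2),t.round(3),"| pos",np.round(s["position"],4),"yaw",y.round(1),"j",np.round(s["joint_positions"],0),"t",s["time_s"])
E
python3 - <<'E'
from h import *
Z=dict(yellow=.065,green=.108,red=.085,blue=.024)
for n in("top","scene"):
    c=optics.capture(n)
    for col in Z:
        for a,ce,ct in blobs(c["image"],col):
            if n=="top" and not(100<ce[1]<290 and 100<ce[0]<430): continue
            r=cv2.minAreaRect(ct); b=cv2.boxPoints(r)
            o=[]
            for z in (Z[col],.024 if col!="blue" else .012):
                w=np.array([ray(c,q,z)[:2] for q in b]); e=w[1]-w[0],w[2]-w[1]
                o.append((ray(c,ce,z)[:2].round(3).tolist(), w.mean(0).round(3).tolist(),[round(float(np.linalg.norm(k)),3) for k in e],[round(float(np.degrees(np.arctan2(k[1],k[0])))) for k in e]))
            print(n,col,a,ce.round(1),*o,sep=" ")
    if n=="top": cv2.imwrite("pics/crop.png",cv2.resize(c["image"][110:280,105:405],(800,453),interpolation=cv2.INTER_CUBIC))
E
```

```text
top yellow 796 [389.  206.2] ([0.506, -0.389], [0.506, -0.389], [0.088, 0.089], [-29, -118]) ([0.509, -0.401], [0.509, -0.401], [0.09, 0.091], [-29, -118])
top yellow 249 [232.8 224.3] ([0.445, 0.096], [0.444, 0.097], [0.053, 0.053], [-89, -179]) ([0.446, 0.099], [0.445, 0.099], [0.054, 0.054], [-89, -179])
top green 40 [288.4 160.5] ([0.639, -0.072], [0.64, -0.072], [0.022, 0.024], [-44, -135]) ([0.654, -0.078], [0.654, -0.077], [0.023, 0.025], [-44, -135])
top green 477 [349.7 171.9] ([0.606, -0.259], [0.607, -0.259], [0.067, 0.067], [-23, -113]) ([0.619, -0.276], [0.619, -0.276], [0.071, 0.071], [-23, -113])
top red 181 [185.  136.1] ([0.716, 0.248], [0.716, 0.248], [0.043, 0.041], [-73, -163]) ([0.73, 0.258], [0.73, 0.258], [0.044, 0.043], [-73, -163])
top red 390 [177.  179.1] ([0.581, 0.269], [0.582, 0.27], [0.062, 0.062], [-72, -161]) ([0.589, 0.28], [0.589, 0.281], [0.065, 0.065], [-72, -161])
top red 77 [296.5 226.2] ([0.44, -0.1], [0.44, -0.1], [0.028, 0.027], [-89, -180]) ([0.442, -0.105], [0.441, -0.105], [0.029, 0.029], [-89, -180])
top blue 125 [183.3 134.5] ([0.735, 0.
[... 1943 characters left out ...]
179], [0.874, 0.179], [0.008, 0.056], [-179, 90]) ([0.847, 0.175], [0.847, 0.175], [0.009, 0.059], [-179, 90])
scene red 81 [274.6 307.4] ([0.902, 0.148], [0.902, 0.148], [0.009, 0.056], [-179, 90]) ([0.876, 0.143], [0.876, 0.143], [0.009, 0.059], [-179, 90])
scene blue 162 [366.5 175. ] ([0.368, 0.29], [0.356, 0.285], [0.04, 0.094], [146, 38]) ([0.357, 0.29], [0.346, 0.286], [0.041, 0.095], [146, 38])
scene blue 760 [403.4 222.5] ([0.511, 0.422], [0.509, 0.421], [0.07, 0.133], [127, 20]) ([0.502, 0.424], [0.5, 0.423], [0.071, 0.134], [127, 20])
scene blue 227 [332.9 274.1] ([0.737, 0.264], [0.739, 0.261], [0.065, 0.068], [108, 11]) ([0.731, 0.264], [0.732, 0.262], [0.066, 0.069], [108, 11])
```

View pics/crop.png

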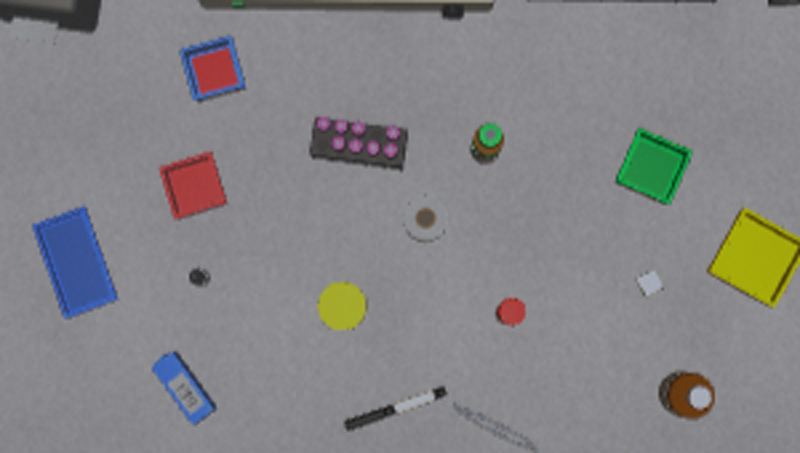

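The crop confirms it. The all-red tray (crop 193,185) is the red_tray, and the blue-rimmed one with the red floor (213,68) is the look-alike. The slim brown bottle with the green cap (489,138) is the culture bottle, and the wide white-capped one (688,396) is the amber bystander. Order: cup, bottle, pot, mailer.

```bash
python3 -c "
from h import *
go((.447,.097,.16)); go((.447,.097,.044))"
```

```text
row [-0.01 -0.   -0.  ] [ 14.824 -17.264   2.09 ] | pos [ 0.2711 -0.5627  0.2219] yaw -64.3 j [-75.  30.  82.  -0.  68. -10.] t 0.2
row [-0.01 -0.   -0.  ] [ 14.823 -17.259   5.957] | pos [ 0.2711 -0.5627  0.2219] yaw -64.3 j [-75.  30.  82.  -0.  68. -10.] t 0.2
```

Request:
{"method": "send_rows", "body": {
  "commands": [
    [0,0,0,14.82,-17.26,1,1],
    [0,0,0,14.82,-17.26,1,1],
    [0,0,0,14.82,-17.26,1,1],
    [0,0,0,14.82,-17.26,1,1],
    [0,0,0,14.82,-17.26,1,1],
    [0,0,0,14.82,-17.26,1,1],
    [0,0,0,14.82,-17.26,1,1],
    [0,0,0,14.82,-17.26,1,1],
    [0,0,0,14.82,-17.26,1,1],
    [0,0,0,14.82,-17.26,1,1],
    [0,0,0,14.82,-17.26,1,1],
    [0,0,0,14.82,-17.26,1,1],
    [0,0,0,14.82,-17.26,1,1],
    [0,0,0,14.82,-17.26,1,1],
    [0,0,0,14.82,-17.26,1,1],
    [0,0,0,14.82,-17.26,1,1],
    [0,0,0,14.82,-17.26,1,1],
    [0,0,0,14.82,-17.26,1,1],
    [0,0,0,14.82,-17.26,1,1],
    [0,0,0,14.82,-17.26,1,1]
  ]
}}

```text
time_s: 1.87
position: [0.4467, 0.0957, 0.1925]
tcp_rot: [[0.901, 0.434, -0.001], [0.434, -0.901, -0.0], [-0.001, 0.0, -1.0]]
force: [0.6, 0.5, -0.1]
opening: 0.997
grasp_force: 0.0
```

```bash
python3 - <<'E'
from h import *
go((.447,.097,.044))
c=optics.capture("scene"); cv2.imwrite("pics/s1.png",cv2.resize(c["image"][60:300,130:450],(800,600)))
t=optics.capture("top")
for col in("red","green","blue","yellow"): print(col,[(a,ce.round(1).tolist()) for a,ce,_ in blobs(t["image"],col) if 100<ce[1]<290 and 100<ce[0]<430])
E
```

```text
row [ 0.    0.01 -0.  ] [ 0.032 -0.034  4.949] | pos [0.4467 0.0957 0.1925] yaw -64.3 j [ -2.  20. 107.  -0.  53.  62.] t 1.8667
red [(np.int32(181), [185.0, 136.1]), (np.int32(392), [177.0, 179.1]), (np.int32(78), [296.6, 226.3])]
green [(np.int32(39), [288.3, 160.4]), (np.int32(477), [349.7, 171.9])]
blue [(np.int32(124), [183.3, 134.6]), (np.int32(758), [132.6, 208.1]), (np.int32(161), [172.4, 253.4])]
yellow [(np.int32(797), [389.0, 206.2])]
```

Request:
{"method": "send_rows", "body": {
  "commands": [
    [0,0,0,0.03,-0.03,1,1],
    [0,0,0,0.03,-0.03,2,1],
    [0,0,0,0.03,-0.03,3,1],
    [0,0,0,0.03,-0.03,4,1],
    [0,0,0,0.03,-0.03,4.5,1],
    [0,0,0,0.03,-0.03,4.95,1],
    [0,0,0,0.03,-0.03,4.95,1],
    [0,0,0,0.03,-0.03,4.95,0],
    [0,0,0,0.03,-0.03,4.95,0],
    [0,0,0,0.03,-0.03,4.95,0],
    [0,0,0,0.03,-0.03,4.95,0],
    [0,0,0,0.03,-0.03,4.95,0],
    [0,0,0,0.03,-0.03,4.95,0],
    [0,0,0,0.03,-0.03,4.95,0],
    [0,0,0,0.03,-0.03,4.95,0],
    [0,0,0,0.03,-0.03,4.95,0]
  ]
}}

```text
time_s: 3.3
position: [0.448, 0.0976, 0.0446]
tcp_rot: [[0.901, 0.434, 0.001], [0.434, -0.901, -0.0], [0.001, 0.001, -1.0]]
force: [-0.4, -0.3, 6.3]
opening: 0.632
grasp_force: 30.0
```

```bash
python3 - <<'E'
from h import *
go((.512,-.40,.19)); go((.512,-.40,.047))
E
```

```text
row [ 0.01 -0.01  0.  ] [-5.272 15.873 -4.841] | pos [0.448  0.0976 0.0446] yaw -64.3 j [ -2.  36. 114.  -0.  30.  63.] t 3.3
row [ 0.01 -0.01  0.  ] [-5.278 15.87  -0.075] | pos [0.448  0.0976 0.0446] yaw -64.3 j [ -2.  36. 114.  -0.  30.  63.] t 3.3
```

Request:
{"method": "send_rows", "body": {
  "commands": [
    [0,0,0,0,0,-0.5,0],
    [0,0,0,0,0,-1.2,0],
    [0,0,0,0,0,-2.2,0],
    [0,0,0,0,0,-3.2,0],
    [0,0,0,-0.3,0.8,-4,0],
    [0,0,0,-0.7,2,-4,0],
    [0,0,0,-1.1,3.2,-4,0],
    [0,0,0,-1.5,4.4,-4,0],
    [0,0,0,-1.9,5.6,-4,0],
    [0,0,0,-2.3,6.8,-4,0],
    [0,0,0,-2.7,8,-4,0],
    [0,0,0,-3.1,9.2,-4,0],
    [0,0,0,-3.5,10.4,-4,0],
    [0,0,0,-3.9,11.6,-4,0],
    [0,0,0,-4.3,12.8,-4,0],
    [0,0,0,-4.7,14,-4,0],
    [0,0,0,-5,15,-4,0],
    [0,0,0,-5.27,15.6,-4,0],
    [0,0,0,-5.27,15.87,-4,0],
    [0,0,0,-5.27,15.87,-4,0]
  ]
}}

```text
time_s: 4.97
position: [0.5117, -0.4014, 0.1633]
tcp_rot: [[0.902, 0.432, 0.0], [0.432, -0.902, 0.0], [0.0, -0.0, -1.0]]
force: [1.3, 0.7, -1.1]
opening: 0.632
grasp_force: 30.0
```

```bash
python3 - <<'E'
from h import *
go((.512,-.40,.048))
c=optics.capture("scene"); cv2.imwrite("pics/s2.png",cv2.resize(c["image"][90:250,80:293],(798,600)))
E
```

```text
row [-0. -0. -0.] [ 0.029 -0.038  3.843] | pos [ 0.5117 -0.4014  0.1633] yaw -64.4 j [-48.  36.  81.   0.  63.  16.] t 4.9667
```

View pics/s2.png

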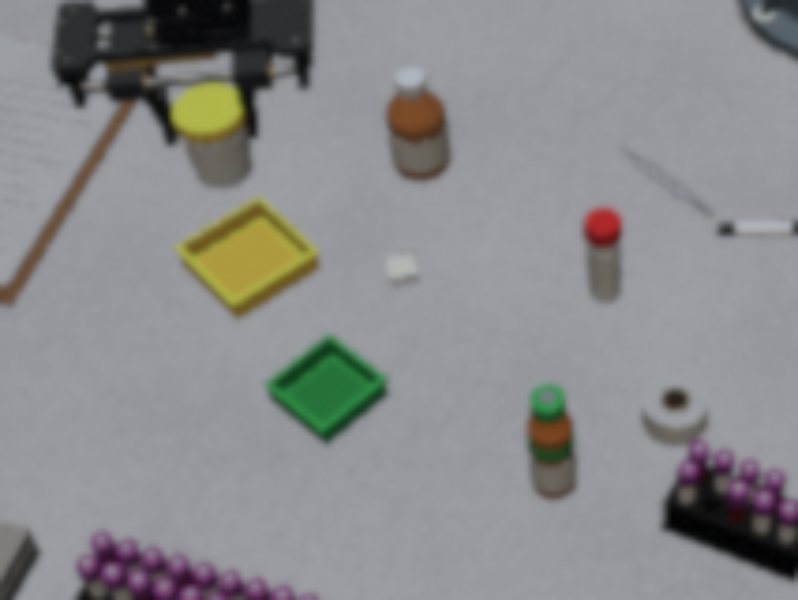

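The cup is held about upright above the yellow tray (crop 210,135; tray at 250,258). I'll lower it gently.

Request:
{"method": "send_rows", "body": {
  "commands": [
    [0,0,0,0.03,-0.04,0.7,0],
    [0,0,0,0.03,-0.04,1.4,0],
    [0,0,0,0.03,-0.04,2.1,0],
    [0,0,0,0.03,-0.04,2.7,0],
    [0,0,0,0.03,-0.04,3.1,0],
    [0,0,0,0.03,-0.04,3.4,0],
    [0,0,0,0.03,-0.04,3.55,0],
    [0,0,0,0.03,-0.04,3.65,0],
    [0,0,0,0.03,-0.04,3.7,0],
    [0,0,0,0.03,-0.04,3.75,0],
    [0,0,0,0.03,-0.04,3.8,0],
    [0,0,0,0.03,-0.04,3.8,0]
  ]
}}

```text
time_s: 6.02
position: [0.5121, -0.3988, 0.0504]
tcp_rot: [[0.901, 0.434, 0.001], [0.434, -0.901, -0.001], [0.0, 0.001, -1.0]]
force: [0.3, -0.2, -1.9]
opening: 0.632
grasp_force: 30.0
```

```bash
python3 - <<'E'
from h import *
go((.512,-.40,.0475))
c=optics.capture("scene"); cv2.imwrite("pics/s3.png",cv2.resize(c["image"][110:210,80:213],(798,600)))
E
```

```text
row [ 0.01 -0.    0.  ] [-0.021  0.036  0.098] | pos [ 0.5121 -0.3988  0.0504] yaw -64.3 j [-48.  44.  85.   0.  50.  17.] t 6.0167
```

View pics/s3.png

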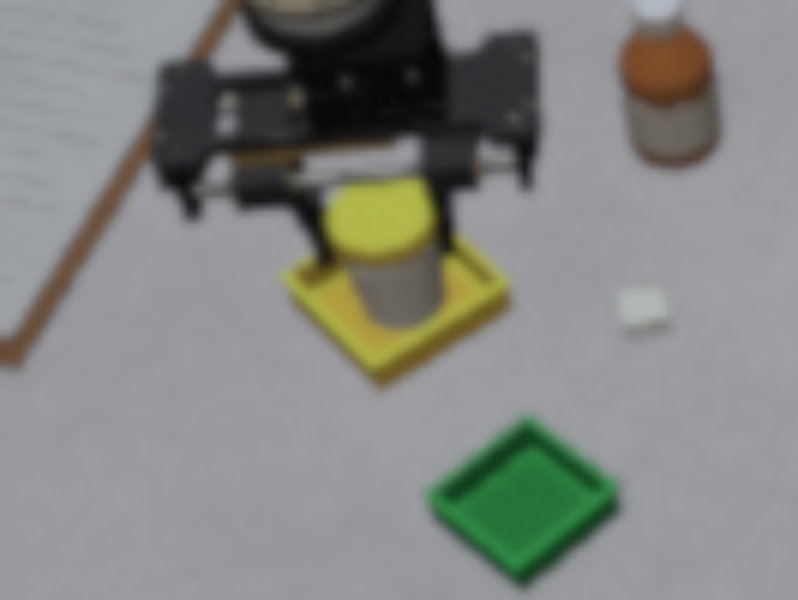

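The cup is over the tray floor at crop (395,270), about 3 mm up. I'll lower the rest, release and rise.

Request:
{"method": "send_rows", "body": {
  "commands": [
    [0,0,0,0,0,0.03,0],
    [0,0,0,0,0,0.06,0],
    [0,0,0,0,0,0.08,0],
    [0,0,0,0,0,0.1,0],
    [0,0,0,0,0,0.1,0]
  ]
}}

```text
time_s: 6.48
position: [0.512, -0.3986, 0.0477]
tcp_rot: [[0.901, 0.434, 0.0], [0.434, -0.901, -0.0], [0.0, 0.0, -1.0]]
force: [-1.0, 0.3, 2.9]
opening: 0.632
grasp_force: 30.0
```

Request:
{"method": "send_rows", "body": {
  "commands": [
    [0,0,0,0,0,0,0.66],
    [0,0,0,0,0,0,0.7],
    [0,0,0,0,0,0,0.85],
    [0,0,0,0,0,0,0.85],
    [0,0,0,0,0,0,0.85],
    [0,0,0,0,0,-0.3,0.85],
    [0,0,0,0,0,-0.9,0.85],
    [0,0,0,0,0,-1.9,0.85],
    [0,0,0,0,0,-2.9,0.85],
    [0,0,0,0,0,-3.9,0.85],
    [0,0,0,0,0,-4.9,0.85],
    [0,0,0,0,0,-5.3,0.85],
    [0,0,0,0,0,-5.3,0.85]
  ]
}}

```text
time_s: 7.57
position: [0.5137, -0.4003, 0.2104]
tcp_rot: [[0.901, 0.434, 0.006], [0.434, -0.901, -0.006], [0.003, 0.008, -1.0]]
force: [-1.4, -0.5, 0.8]
opening: 0.85
grasp_force: 0.0
```

```bash
python3 - <<'E'
from h import *
c=optics.capture("top")
for a,ce,ct in blobs(c["image"],"yellow"):
    if 100<ce[1]<290 and 100<ce[0]<430: print(a,ce,ray(c,ce,.068))
for a,ce,ct in blobs(c["image"],"green"): print(a,ce,ray(c,ce,.108))
go((.641,-.071,.205),-20);go((.641,-.071,.205),-64)
E
```

```text
291 [381.21649485 204.58419244] [ 0.51089898 -0.36400233  0.068     ]
41 [288.29268293 160.56097561] [ 0.6391072  -0.07212697  0.108     ]
478 [349.73012552 171.91004184] [ 0.60636841 -0.25888328  0.108     ]
row [ 0.04  0.   -8.86] [ 8.604 -7.993  0.068] | pos [ 0.5125 -0.399   0.2076] yaw -64.3 j [-48.  33.  79.  -0.  67.  17.] t 7.6167
row [ 0.04 -0.01 -0.06] [ 8.604 -7.993  0.068] | pos [ 0.5125 -0.399   0.2076] yaw -64.3 j [-48.  33.  79.  -0.  67.  17.] t 7.6167
```

Request:
{"method": "send_rows", "body": {
  "commands": [
    [0,0,0,1,-0.9,0,0.85],
    [0,0,0,2,-1.8,0,0.85],
    [0,0,0,3,-2.7,0,0.85],
    [0,0,0,4,-3.6,0,0.85],
    [0,0,0,5,-4.5,0,0.85],
    [0,0,0,6,-5.5,0,0.85],
    [0,0,0,7,-6.5,0,0.85],
    [0,0,0,8,-7.4,0,0.85],
    [0,0,0,8.6,-7.99,0,0.85],
    [0,0,0,8.6,-7.99,0,0.85],
    [0,0,0,8.6,-7.99,0,0.85],
    [0,0,0,8.6,-7.99,0,0.85]
  ]
}}

```text
time_s: 8.62
position: [0.6391, -0.0708, 0.2039]
tcp_rot: [[0.901, 0.434, -0.004], [0.434, -0.901, 0.0], [-0.003, -0.002, -1.0]]
force: [-0.1, 0.3, 0.2]
opening: 0.847
grasp_force: 0.0
```

```bash
python3 - <<'E'
from h import *
go((.6405,-.071,.050))
c=optics.capture("top")
for a,ce,ct in blobs(c["image"],"yellow"):
    if 100<ce[1]<290 and 100<ce[0]<430: print(a,ce)
cv2.imwrite("pics/t4.png",cv2.resize(c["image"][120:270,250:450],(800,600),interpolation=cv2.INTER_CUBIC))
E
```

```text
row [-0.02  0.04  0.  ] [0.058 0.036 5.13 ] | pos [ 0.6391 -0.0708  0.2039] yaw -64.3 j [-16.  33.  80.  -0.  67.  48.] t 8.6167
761 [389.33114323 206.1629435 ]
```

View pics/t4.png

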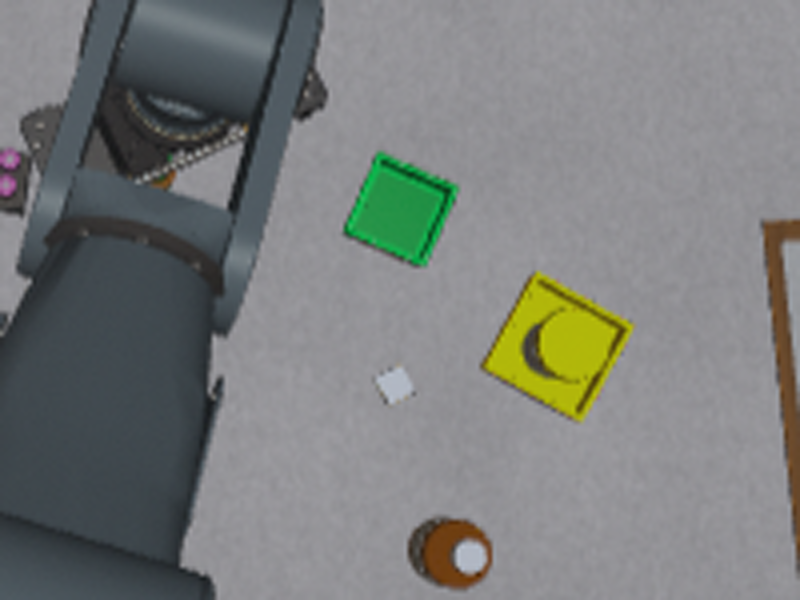

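The cup stands upright in the yellow tray (crop 570,345). Next, descend on the culture bottle.

Request:
{"method": "send_rows", "body": {
  "commands": [
    [0,0,0,0.04,0.03,0.6,0.85],
    [0,0,0,0.04,0.03,1.5,0.85],
    [0,0,0,0.04,0.03,2.4,0.85],
    [0,0,0,0.04,0.03,3.3,0.85],
    [0,0,0,0.04,0.03,4.1,0.85],
    [0,0,0,0.04,0.03,4.7,0.85],
    [0,0,0,0.04,0.03,5.1,0.85],
    [0,0,0,0.04,0.03,5.1,0.85],
    [0,0,0,0.04,0.03,5.1,0],
    [0,0,0,0.04,0.03,5.1,0],
    [0,0,0,0.04,0.03,5.1,0],
    [0,0,0,0.04,0.03,5.1,0],
    [0,0,0,0.04,0.03,5.1,0],
    [0,0,0,0.04,0.03,5.1,0],
    [0,0,0,0.04,0.03,5.1,0],
    [0,0,0,0.04,0.03,5.1,0],
    [0,0,0,0.04,0.03,5.1,0]
  ]
}}

```text
time_s: 10.08
position: [0.6422, -0.0709, 0.0536]
tcp_rot: [[0.901, 0.434, 0.001], [0.434, -0.901, -0.0], [0.001, 0.001, -1.0]]
force: [-0.5, 0.5, 2.6]
opening: 0.405
grasp_force: 30.0
```

```bash
python3 - <<'E'
from h import *
go((.621,-.275,.053))
E
```

```text
row [ 0.01 -0.01  0.  ] [-3.589  5.822  0.019] | pos [ 0.6422 -0.0709  0.0536] yaw -64.3 j [-16.  44.  86.   0.  50.  48.] t 10.0833
```

Request:
{"method": "send_rows", "body": {
  "commands": [
    [0,0,0,0,0,-0.5,0],
    [0,0,0,0,0,-1.2,0],
    [0,0,0,0,0,-2,0],
    [0,0,0,-0.4,0.6,-2.4,0],
    [0,0,0,-0.9,1.5,-2.4,0],
    [0,0,0,-1.5,2.4,-2.4,0],
    [0,0,0,-2.1,3.4,-2.4,0],
    [0,0,0,-2.7,4.4,-2.4,0],
    [0,0,0,-3.2,5.2,-2.4,0],
    [0,0,0,-3.5,5.65,-2.4,0],
    [0,0,0,-3.59,5.82,-2.4,0],
    [0,0,0,-3.59,5.82,-2.4,0],
    [0,0,0,-3.59,5.82,-2.4,0]
  ]
}}

```text
time_s: 11.17
position: [0.6203, -0.2734, 0.1246]
tcp_rot: [[0.901, 0.434, -0.001], [0.434, -0.901, 0.002], [-0.0, -0.002, -1.0]]
force: [-0.3, 1.2, -1.1]
opening: 0.409
grasp_force: 30.0
```

```bash
python3 - <<'E'
from h import *
go((.621,-.275,.0565))
c=optics.capture("scene"); cv2.imwrite("pics/s5.png",cv2.resize(c["image"][110:230,100:260],(800,600)))
E
```

```text
row [-0.02  0.    0.  ] [-0.003  0.064  2.269] | pos [ 0.6203 -0.2734  0.1246] yaw -64.3 j [-33.  41.  79.   0.  61.  31.] t 11.1667
```

View pics/s5.png

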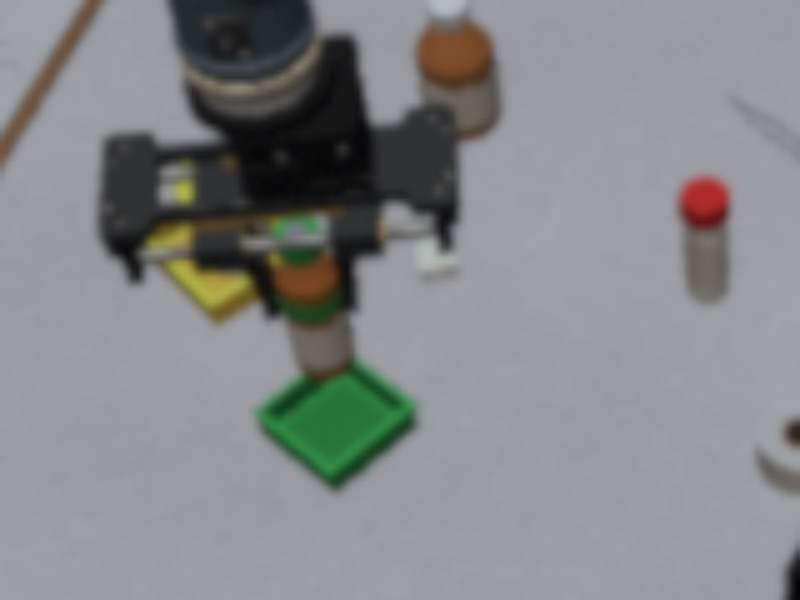

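The bottle hangs upright above the green tray (crop 315,300; tray 337,425). Lowering.

Request:
{"method": "send_rows", "body": {
  "commands": [
    [0,0,0,0,0.04,0.5,0],
    [0,0,0,0,0.04,1.1,0],
    [0,0,0,0,0.04,1.6,0],
    [0,0,0,0,0.04,1.9,0],
    [0,0,0,0,0.04,2.05,0],
    [0,0,0,0,0.04,2.12,0],
    [0,0,0,0,0.04,2.17,0],
    [0,0,0,0,0.04,2.2,0],
    [0,0,0,0,0.04,2.23,0],
    [0,0,0,0,0.04,2.23,0],
    [0,0,0,0,0.04,2.23,0]
  ]
}}

```text
time_s: 12.13
position: [0.6214, -0.2763, 0.0587]
tcp_rot: [[0.901, 0.434, 0.001], [0.434, -0.901, -0.0], [0.001, 0.001, -1.0]]
force: [-0.8, -0.8, -1.6]
opening: 0.404
grasp_force: 30.0
```

Request:
{"method": "send_rows", "body": {
  "commands": [
    [0,0,0,0,0,0.03,0],
    [0,0,0,0,0,0.06,0],
    [0,0,0,0,0,0.08,0],
    [0,0,0,0,0,0.08,0],
    [0,0,0,0,0,0.08,0]
  ]
}}

```text
time_s: 12.55
position: [0.6214, -0.2763, 0.0565]
tcp_rot: [[0.901, 0.434, 0.001], [0.434, -0.901, -0.001], [0.0, 0.001, -1.0]]
force: [-1.8, 0.0, 4.2]
opening: 0.408
grasp_force: 30.0
```

Contact. Release and rise.

Request:
{"method": "send_rows", "body": {
  "commands": [
    [0,0,0,0,0,0,0.44],
    [0,0,0,0,0,0,0.5],
    [0,0,0,0,0,0,0.75],
    [0,0,0,0,0,0,0.75],
    [0,0,0,0,0,0,0.75],
    [0,0,0,0,0,-0.3,0.75],
    [0,0,0,0,0,-0.9,0.75],
    [0,0,0,0,0,-1.9,0.75],
    [0,0,0,0,0,-2.9,0.75],
    [0,0,0,0,0,-3.9,0.75],
    [0,0,0,0,0,-4.6,0.75],
    [0,0,0,0,0,-5,0.75],
    [0,0,0,0,0,-5,0.75],
    [0,0,0,0,0,-5,0.75]
  ]
}}

```text
time_s: 13.72
position: [0.621, -0.2759, 0.206]
tcp_rot: [[0.901, 0.434, 0.0], [0.434, -0.901, -0.0], [0.0, 0.0, -1.0]]
force: [0.2, -0.5, -0.1]
opening: 0.75
grasp_force: 0.0
```

```bash
python3 - <<'E'
from h import *
go((.441,-.101,.18));go((.441,-.101,.045))
c=optics.capture("top")
for a,ce,ct in blobs(c["image"],"red"): print(a,ce.round(1),ray(c,ce,.086).round(4))
c=optics.capture("scene"); cv2.imwrite("pics/s6.png",cv2.resize(c["image"][110:230,100:260],(800,600)))
E
```

```text
row [ 0. -0.  0.] [-2.875 -7.857  0.862] | pos [ 0.621  -0.2759  0.206 ] yaw -64.3 j [-33.  35.  75.  -0.  70.  31.] t 13.7167
row [ 0. -0.  0.] [-2.875 -7.858  5.362] | pos [ 0.621  -0.2759  0.206 ] yaw -64.3 j [-33.  35.  75.  -0.  70.  31.] t 13.7167
4587 [458.8  24.3] [ 1.0869 -0.6131  0.086 ]
57 [217.7  77. ] [0.9059 0.15   0.086 ]
56 [207.8  86. ] [0.8765 0.1802 0.086 ]
57 [246.  86.] [0.8779 0.0605 0.086 ]
57 [227.  95.] [0.8483 0.1196 0.086 ]
57 [265.  95.] [8.496e-01 6.000e-04 8.600e-02]
181 [185.  136.1] [0.7159 0.2477 0.086 ]
20 [485.  155.5] [ 0.6656 -0.6826  0.086 ]
392 [177.  179.1] [0.5812 0.2688 0.086 ]
128 [ 30.1 195.1] [0.5267 0.718  0.086 ]
```

View pics/s6.png

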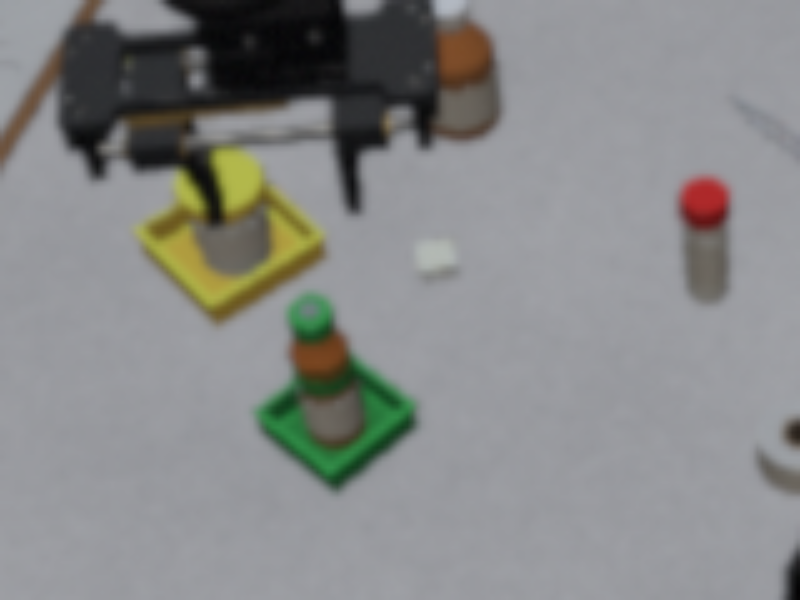

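Both are upright in their trays (cup at crop 225,210; bottle at 325,370). Next, the sputum pot.

Request:
{"method": "send_rows", "body": {
  "commands": [
    [0,0,0,-0.3,-0.9,0,0.75],
    [0,0,0,-0.75,-2,0,0.75],
    [0,0,0,-1.2,-3.2,0.3,0.75],
    [0,0,0,-1.6,-4.4,0.6,0.75],
    [0,0,0,-2.05,-5.6,0.86,0.75],
    [0,0,0,-2.5,-6.8,0.86,0.75],
    [0,0,0,-2.8,-7.5,0.86,0.75],
    [0,0,0,-2.87,-7.86,0.86,0.75],
    [0,0,0,-2.87,-7.86,0.86,0.75],
    [0,0,0,-2.87,-7.86,0.86,0.75],
    [0,0,0,-2.87,-7.86,2,0.75],
    [0,0,0,-2.87,-7.86,3,0.75],
    [0,0,0,-2.87,-7.86,4,0.75],
    [0,0,0,-2.87,-7.86,5,0.75],
    [0,0,0,-2.87,-7.86,5.5,0.75],
    [0,0,0,-2.87,-7.86,5.5,0.75],
    [0,0,0,-2.87,-7.86,5.5,0.75]
  ]
}}

```text
time_s: 15.23
position: [0.4426, -0.1022, 0.0396]
tcp_rot: [[0.901, 0.433, -0.0], [0.433, -0.901, 0.0], [-0.0, -0.0, -1.0]]
force: [0.9, 0.8, 0.9]
opening: 0.75
grasp_force: 0.0
```

Request:
{"method": "send_rows", "body": {
  "commands": [
    [0,0,0,0,0,0,0],
    [0,0,0,0,0,0,0],
    [0,0,0,0,0,0,0],
    [0,0,0,0,0,0,0],
    [0,0,0,0,0,0,0],
    [0,0,0,0,0,0,0],
    [0,0,0,0,0,0,0],
    [0,0,0,0,0,0,0],
    [0,0,0,0,0,0,0]
  ]
}}

```text
time_s: 15.98
position: [0.4413, -0.1009, 0.0411]
tcp_rot: [[0.901, 0.434, 0.0], [0.434, -0.901, -0.0], [0.0, 0.0, -1.0]]
force: [0.2, 1.0, 5.6]
opening: 0.351
grasp_force: 30.0
```

```bash
python3 - <<'E'
from h import *
go((.591,.281,.15));go((.591,.281,.045))
E
```

```text
row [ 0. -0.  0.] [10.019 -9.304 -3.629] | pos [ 0.4413 -0.1009  0.0411] yaw -64.3 j [-27.  37. 115.   0.  28.  37.] t 15.9833
row [ 0. -0.  0.] [10.018 -9.305 -0.129] | pos [ 0.4413 -0.1009  0.0411] yaw -64.3 j [-27.  37. 115.   0.  28.  37.] t 15.9833
```

Request:
{"method": "send_rows", "body": {
  "commands": [
    [0,0,0,0,0,-0.4,0],
    [0,0,0,0,0,-1,0],
    [0,0,0,0,0,-2,0],
    [0,0,0,0,0,-3,0],
    [0,0,0,0.6,-0.5,-3.6,0],
    [0,0,0,1.4,-1.3,-3.6,0],
    [0,0,0,2.3,-2.1,-3.6,0],
    [0,0,0,3.2,-2.9,-3.6,0],
    [0,0,0,4.1,-3.8,-3.6,0],
    [0,0,0,5,-4.7,-3.6,0],
    [0,0,0,5.9,-5.5,-3.6,0],
    [0,0,0,6.8,-6.3,-3.6,0],
    [0,0,0,7.7,-7.1,-3.6,0],
    [0,0,0,8.6,-7.9,-3.6,0],
    [0,0,0,9.4,-8.7,-3.6,0],
    [0,0,0,9.85,-9.15,-3.6,0],
    [0,0,0,10.02,-9.3,-3.6,0],
    [0,0,0,10.02,-9.3,-3.6,0],
    [0,0,0,10.02,-9.3,-3.6,0],
    [0,0,0,10.02,-9.3,-3.6,0]
  ]
}}

```text
time_s: 17.65
position: [0.5901, 0.2792, 0.1483]
tcp_rot: [[0.901, 0.433, -0.002], [0.433, -0.901, -0.001], [-0.002, 0.0, -1.0]]
force: [-0.4, -0.7, 0.7]
opening: 0.342
grasp_force: 30.0
```

```bash
python3 - <<'E'
from h import *
go((.591,.281,.045))
c=optics.capture("scene"); cv2.imwrite("pics/s7.png",cv2.resize(c["image"][160:300,260:447],(800,600)))
E
```

```text
row [ 0.    0.03 -0.  ] [ 0.061 -0.042  3.443] | pos [0.5901 0.2792 0.1483] yaw -64.4 j [16. 37. 82. -0. 61. 80.] t 17.65
```

View pics/s7.png

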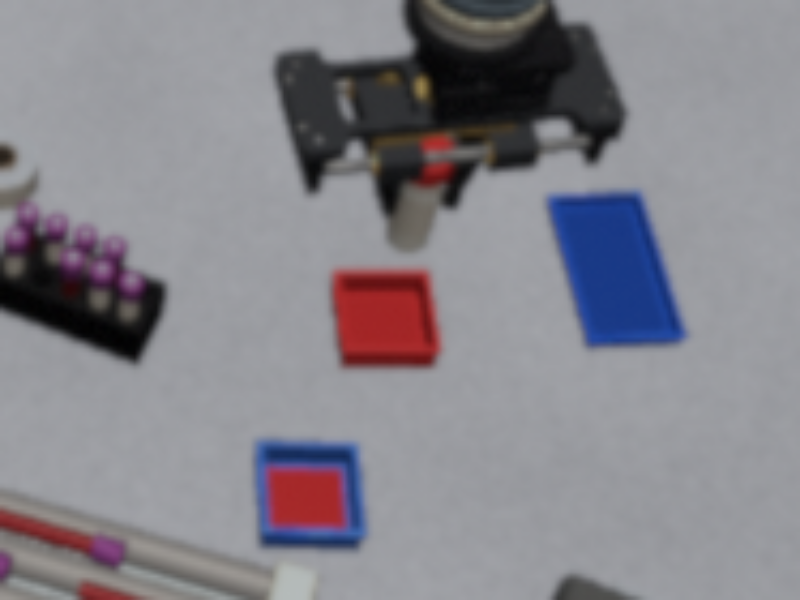

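The pot hangs at crop (420,200). Its lean matches the perspective towards the nadir, so it is upright. It is over the red tray (387,317), and the look-alike (310,495) is well clear. Lowering.

Request:
{"method": "send_rows", "body": {
  "commands": [
    [0,0,0,0.05,-0.04,0.5,0],
    [0,0,0,0.05,-0.04,1.2,0],
    [0,0,0,0.05,-0.04,2,0],
    [0,0,0,0.05,-0.04,2.7,0],
    [0,0,0,0.05,-0.04,3.1,0],
    [0,0,0,0.05,-0.04,3.25,0],
    [0,0,0,0.05,-0.04,3.32,0],
    [0,0,0,0.05,-0.04,3.36,0],
    [0,0,0,0.05,-0.04,3.4,0],
    [0,0,0,0.05,-0.04,3.4,0],
    [0,0,0,0.05,-0.04,3.4,0]
  ]
}}

```text
time_s: 18.62
position: [0.5925, 0.2828, 0.0478]
tcp_rot: [[0.901, 0.434, 0.002], [0.434, -0.901, 0.0], [0.002, 0.0, -1.0]]
force: [-0.3, -0.4, -0.1]
opening: 0.344
grasp_force: 30.0
```

Request:
{"method": "send_rows", "body": {
  "commands": [
    [0,0,0,0,0,0.04,0],
    [0,0,0,0,0,0.07,0],
    [0,0,0,0,0,0.1,0],
    [0,0,0,0,0,0.12,0],
    [0,0,0,0,0,0.12,0],
    [0,0,0,0,0,0.12,0]
  ]
}}

```text
time_s: 19.12
position: [0.5925, 0.283, 0.0442]
tcp_rot: [[0.901, 0.434, 0.002], [0.434, -0.901, 0.001], [0.002, 0.0, -1.0]]
force: [-1.6, 0.4, 5.8]
opening: 0.342
grasp_force: 30.0
```

Request:
{"method": "send_rows", "body": {
  "commands": [
    [0,0,0,0,0,0,0.38],
    [0,0,0,0,0,0,0.44],
    [0,0,0,0,0,0,0.7],
    [0,0,0,0,0,0,0.7],
    [0,0,0,0,0,0,0.7],
    [0,0,0,0,0,-0.3,0.7],
    [0,0,0,0,0,-0.9,0.7],
    [0,0,0,0,0,-1.9,0.7],
    [0,0,0,0,0,-2.9,0.7],
    [0,0,0,0,0,-3.7,0.7],
    [0,0,0,0,0,-4.2,0.7],
    [0,0,0,0,0,-4.2,0.7],
    [0,0,0,0,0,-4.2,0.7]
  ]
}}

```text
time_s: 20.2
position: [0.5923, 0.2827, 0.1704]
tcp_rot: [[0.901, 0.434, 0.002], [0.434, -0.901, 0.001], [0.002, 0.0, -1.0]]
force: [0.5, 0.6, -0.6]
opening: 0.699
grasp_force: 0.0
```

```bash
python3 - <<'E'
from h import *
go((.346,.286,.12),-53)
c=optics.capture("scene"); cv2.imwrite("pics/s8.png",cv2.resize(c["image"][130:270,270:457],(800,600)))
E
```

```text
row [ 0.01 -0.03 -2.26] [-7.353 -3.661  1.661] | pos [0.5923 0.2827 0.1704] yaw -64.3 j [16. 36. 80. -0. 64. 80.] t 20.2
```

View pics/s8.png

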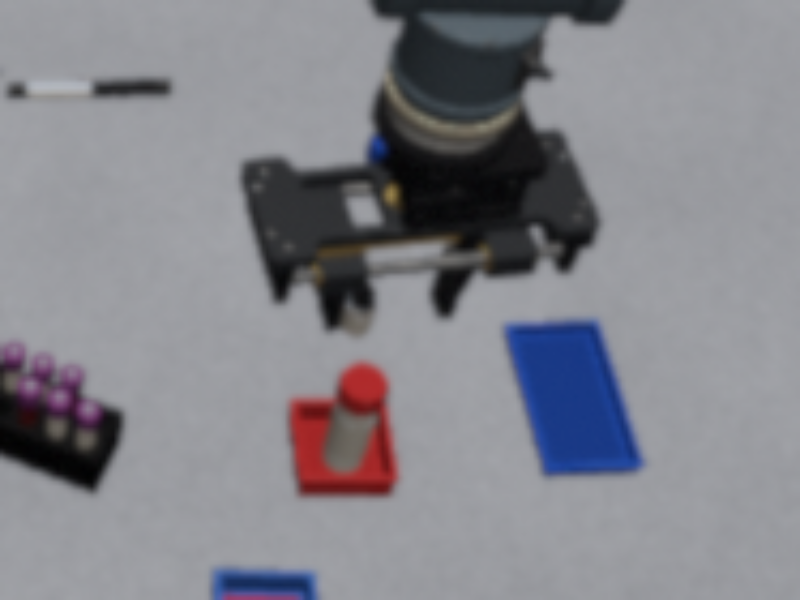

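The pot is upright in the red tray (crop 350,420). Next, the mailer.

Request:
{"method": "send_rows", "body": {
  "commands": [
    [0,0,-0.3,-0.8,-0.4,0,0.7],
    [0,0,-0.6,-1.8,-0.9,0,0.7],
    [0,0,-0.9,-2.9,-1.4,0.2,0.7],
    [0,0,-1.2,-4,-2,0.5,0.7],
    [0,0,-1.5,-5.1,-2.5,0.8,0.7],
    [0,0,-1.8,-6.1,-3,1.1,0.7],
    [0,0,-2.1,-6.9,-3.4,1.4,0.7],
    [0,0,-2.26,-7.35,-3.66,1.6,0.7],
    [0,0,-2.26,-7.35,-3.66,1.66,0.7],
    [0,0,-2.26,-7.35,-3.66,1.66,0.7],
    [0,0,-2.26,-7.35,-3.66,1.66,0.7],
    [0,0,-2.26,-7.35,-3.66,1.66,0.7]
  ]
}}

```text
time_s: 21.25
position: [0.3476, 0.2862, 0.1194]
tcp_rot: [[0.799, 0.601, 0.002], [0.601, -0.799, 0.001], [0.002, 0.001, -1.0]]
force: [-0.4, 0.3, -0.2]
opening: 0.698
grasp_force: 0.0
```

```bash
python3 - <<'E'
from h import *
go((.346,.286,.012),-53)
c=optics.capture("scene"); cv2.imwrite("pics/s9.png",cv2.resize(c["image"][110:230,310:470],(800,600)))
E
```

```text
row [ 0.01 -0.02 -0.01] [-0.054 -0.027  3.578] | pos [0.3476 0.2862 0.1194] yaw -53.0 j [ 25.  27. 112.  -0.  40.  78.] t 21.25
```

View pics/s9.png

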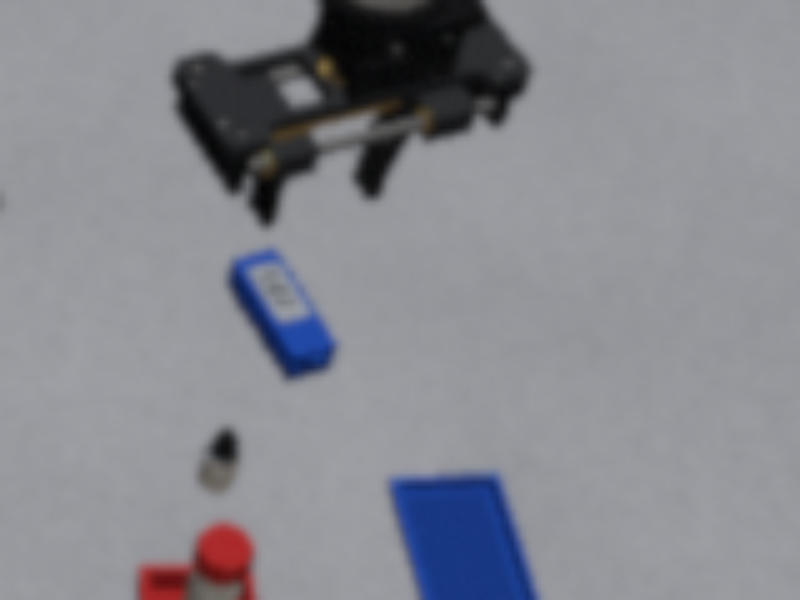

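The open gripper straddles the mailer's line (mailer at crop 283,312) with the label up. Descend and grip.

Request:
{"method": "send_rows", "body": {
  "commands": [
    [0,0,0,-0.05,-0.03,0.6,0.7],
    [0,0,0,-0.05,-0.03,1.4,0.7],
    [0,0,0,-0.05,-0.03,2.2,0.7],
    [0,0,0,-0.05,-0.03,2.8,0.7],
    [0,0,0,-0.05,-0.03,3.2,0.7],
    [0,0,0,-0.05,-0.03,3.45,0.7],
    [0,0,0,-0.05,-0.03,3.57,0.7],
    [0,0,0,-0.05,-0.03,3.57,0.7],
    [0,0,0,-0.05,-0.03,3.57,0],
    [0,0,0,-0.05,-0.03,3.57,0],
    [0,0,0,-0.05,-0.03,3.57,0],
    [0,0,0,-0.05,-0.03,3.57,0],
    [0,0,0,-0.05,-0.03,3.57,0],
    [0,0,0,-0.05,-0.03,3.57,0],
    [0,0,0,-0.05,-0.03,3.57,0],
    [0,0,0,-0.05,-0.03,3.57,0]
  ]
}}

```text
time_s: 22.63
position: [0.344, 0.2858, 0.0126]
tcp_rot: [[0.798, 0.602, 0.001], [0.602, -0.798, 0.0], [0.001, 0.0, -1.0]]
force: [-0.7, 0.1, 5.0]
opening: 0.365
grasp_force: 30.0
```

```bash
python3 - <<'E'
from h import *
go((.497,.423,.06),-69);go((.497,.423,.0165),-69)
E
```

```text
row [ 0.   -0.01  3.2 ] [ 6.827 -0.581 -1.573] | pos [0.344  0.2858 0.0126] yaw -53.0 j [ 25.  40. 116.  -0.  24.  78.] t 22.6333
row [ 0.   -0.01  3.2 ] [ 6.826 -0.582 -0.123] | pos [0.344  0.2858 0.0126] yaw -53.0 j [ 25.  40. 116.  -0.  24.  78.] t 22.6333
```

Request:
{"method": "send_rows", "body": {
  "commands": [
    [0,0,0,0,0,-0.4,0],
    [0,0,0,0,0,-1,0],
    [0,0,0,0,0,-1.8,0],
    [0,0,0.3,0.5,-0.05,-2.4,0],
    [0,0,0.8,1.4,-0.1,-2.4,0],
    [0,0,1.3,2.4,-0.2,-2.4,0],
    [0,0,1.8,3.5,-0.3,-2.4,0],
    [0,0,2.3,4.6,-0.4,-2.4,0],
    [0,0,2.8,5.7,-0.5,-2.4,0],
    [0,0,3.1,6.5,-0.55,-2.4,0],
    [0,0,3.2,6.83,-0.58,-2.4,0],
    [0,0,3.2,6.83,-0.58,-2.4,0],
    [0,0,3.2,6.83,-0.58,-2.4,0],
    [0,0,3.2,6.83,-0.58,-2.4,0]
  ]
}}

```text
time_s: 23.8
position: [0.4951, 0.4218, 0.0834]
tcp_rot: [[0.933, 0.359, -0.003], [0.359, -0.933, -0.002], [-0.004, 0.001, -1.0]]
force: [0.0, 0.1, -1.1]
opening: 0.362
grasp_force: 30.0
```

```bash
python3 - <<'E'
from h import *
go((.497,.423,.0165),-69)
c=optics.capture("scene"); cv2.imwrite("pics/s10.png",cv2.resize(c["image"][150:270,325:485],(800,600)))
E
```

```text
row [0.01 0.04 0.01] [ 0.082 -0.017  2.23 ] | pos [0.4951 0.4218 0.0834] yaw -69.0 j [ 31.  42.  84.  -0.  54. 100.] t 23.8
```

View pics/s10.png

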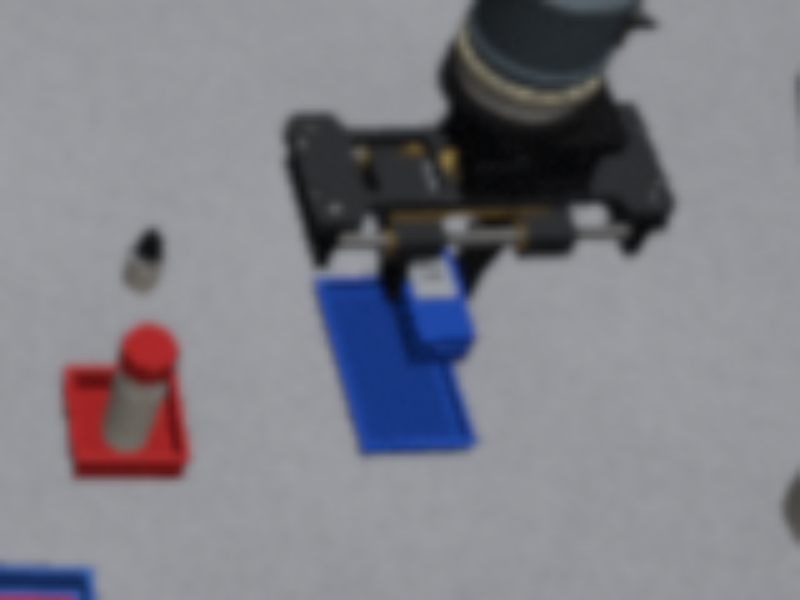

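The mailer is aligned over the blue tray (mailer end at crop 440,330; tray centre near 395,365, along the vertical drop line). Lowering.

Request:
{"method": "send_rows", "body": {
  "commands": [
    [0,0,0,0.05,0,0.5,0],
    [0,0,0,0.05,0,1,0],
    [0,0,0,0.05,0,1.5,0],
    [0,0,0,0.05,0,1.8,0],
    [0,0,0,0.05,0,2,0],
    [0,0,0,0.05,0,2.08,0],
    [0,0,0,0.05,0,2.14,0],
    [0,0,0,0.05,0,2.18,0],
    [0,0,0,0.05,0,2.18,0],
    [0,0,0,0.05,0,2.18,0]
  ]
}}

```text
time_s: 24.68
position: [0.4987, 0.4237, 0.0195]
tcp_rot: [[0.933, 0.359, 0.001], [0.359, -0.933, 0.001], [0.001, -0.0, -1.0]]
force: [-0.4, 0.1, -0.4]
opening: 0.367
grasp_force: 30.0
```

```bash
python3 - <<'E'
from h import *
go((.497,.423,.0156),-69)
c=optics.capture("scene"); cv2.imwrite("pics/s11.png",cv2.resize(c["image"][170:260,345:465],(800,600)))
E
```

```text
row [-0.   -0.01  0.  ] [-0.061  0.001  0.13 ] | pos [0.4987 0.4237 0.0195] yaw -69.0 j [ 31.  47.  85.   0.  48. 100.] t 24.6833
```

View pics/s11.png

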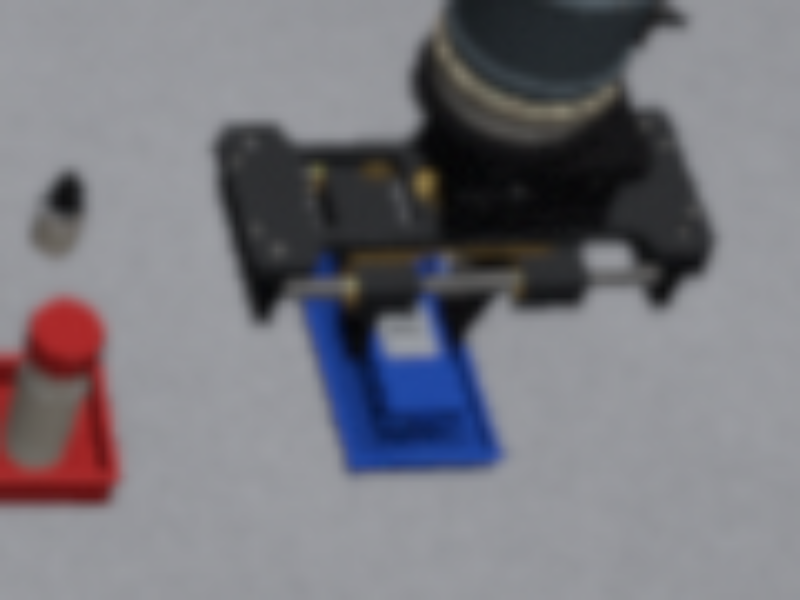

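The mailer is inside the rims with its front end at crop (420,430), near the far wall. I'll shift it 4 mm back and lower it.

Request:
{"method": "send_rows", "body": {
  "commands": [
    [0,0,0,-0.08,0,0,0],
    [0,0,0,-0.14,0,0,0],
    [0,0,0,-0.14,0,0.04,0],
    [0,0,0,-0.14,0,0.08,0],
    [0,0,0,-0.14,0,0.11,0],
    [0,0,0,-0.14,0,0.13,0],
    [0,0,0,-0.14,0,0.13,0],
    [0,0,0,-0.14,0,0.13,0]
  ]
}}

```text
time_s: 25.4
position: [0.4943, 0.4219, 0.0157]
tcp_rot: [[0.933, 0.359, -0.0], [0.359, -0.933, -0.0], [-0.0, 0.0, -1.0]]
force: [-1.5, -1.1, 5.9]
opening: 0.363
grasp_force: 30.0
```

Contact. Release and rise.

Request:
{"method": "send_rows", "body": {
  "commands": [
    [0,0,0,0,0,0,0.4],
    [0,0,0,0,0,0,0.44],
    [0,0,0,0,0,0,0.6],
    [0,0,0,0,0,0,0.6],
    [0,0,0,0,0,0,0.6],
    [0,0,0,0,0,-0.3,0.6],
    [0,0,0,0,0,-0.9,0.6],
    [0,0,0,0,0,-1.9,0.6],
    [0,0,0,0,0,-2.9,0.6],
    [0,0,0,0,0,-3.9,0.6],
    [0,0,0,0,0,-4.9,0.6],
    [0,0,0,0,0,-5.6,0.6],
    [0,0,0,0,0,-6,0.6],
    [0,0,0,0,0,-6,0.6],
    [0,0,0,0,0,-6,0.6]
  ]
}}

```text
time_s: 26.65
position: [0.4942, 0.4218, 0.1951]
tcp_rot: [[0.933, 0.359, 0.0], [0.359, -0.933, 0.0], [0.0, -0.0, -1.0]]
force: [-0.4, 0.1, -1.3]
opening: 0.602
grasp_force: 0.0
```

```bash
python3 - <<'E'
from h import *
s=read_state();print(s["position"],s["force"],s["time_s"])
c=optics.capture("scene"); cv2.imwrite("pics/s12.png",cv2.resize(c["image"][95:305,120:445],(800,517),interpolation=cv2.INTER_CUBIC))
E
```

```text
[0.49422883 0.42183242 0.19513768] [-0.40139358  0.09023833 -1.27751916] 26.65
```

View pics/s12.png

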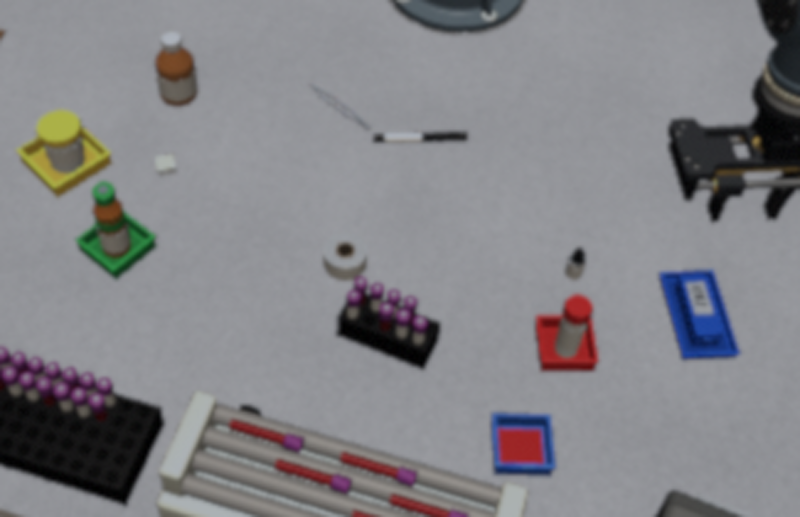

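All four specimens are in their trays: cup (60,140), bottle (110,225), pot (570,330) and mailer (700,310). The rack and amber bottle have not moved. Handing in.

```bash
python3 -c "
from rig import bot
print(bot.hand_in())"
```

```text
the job is handed in; nothing more can be done
None
```

The job is handed in: all four specimens sit in their matching trays, set down gently in the order asked (about 27 s of robot time), and the tube rack, amber bottle and blue look-alike tray were left alone; the hand-in gave no verdict.

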